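# Find the radius leaf that fits a cork rod grip

### The arm

A 6-joint arm with a two-finger parallel gripper is mounted at the origin on the work surface. World frame = base frame: x ahead of the robot, y to its left, z up, the work surface at z = 0. Lengths are in mm, angles in rad, forces in N, time in s.
With the tool pointing down it reaches from about 350 to 875 mm from the base axis. Payload 4.2 kg.
Tool frame: the origin (TCP) lies midway between the tips of the shut fingers; the grasp point (between the pads) lies 19 mm behind it; z points along the fingers, y is the line along which they close (so a half turn about z gives the same grasp; the last joint's range is limited). The gripper opens to 85 mm and grips with 20 to 120 N. Pads are 22 mm wide; open, the fingers measure 114 mm over their backs; the gripper's body (76 mm by 85 mm) begins 54 mm behind the grasp point. The pads swing forward as they close: fully open they stand 13 mm farther back than shut.
Start: joints at [-0.984, 0.385, 0.008, 0, -1.194, -0.259], TCP at [201.241, -591.694, 231.312] pointing down, gripper open.
Joint ranges: [-3.14, 3.14], [-1.21, 2.06], [-1.07, 1.41], [-3.16, 2.05], [-2.99, -0.16], [-3.1, 3.1]. Speed limits (rad/s): [2.79, 2.79, 3.14, 3.14, 3.14, 3.14].

### API

Orientations are given as a unit quaternion [x, y, z, w].
In Python, from bench import arm gives the robot as it stands. The module is installed in compiled form; this text tells all that it offers.
- The arm moves only by the shell command python3 -m handwheel 'ROWS' [OPENING]. ROWS is JSON, a list of rows, each an object of numbers: "x", "y", "z": the shift along the world's x, y, z each as a share of 20 cm, from -1 to 1; "ax", "ay", "az": the turn, a rotation vector about the world's x, y, z each as a share of 90 degrees, from -1 to 1. In form: [{"x": .., "y": .., "z": .., "ax": .., "ay": .., "az": ..}, ...]. A call has exactly 8 rows; each row shifts and turns the commanded pose from where the row before left it; what a row does not reach is not made up. A row lasts 1/10 s, in which the tool goes at most 50 mm and 8.59 degrees, less where a joint would pass 70% of its speed; a pose out of reach is approached as far as the arm can. A call with a number of a shift or a turn outside -1 to 1 is refused whole. A call with a gripper value outside its range is refused whole. OPENING is the opening, from -1 (shut) to 1 (fully open), set as the call begins (- or left out, the last holds). The fingers move at their own pace and stop on an object; the grip force is fixed at half the most. Time passes only in rows, so rows that do not move let the fingers close, or fill a call up. It gives the time, the measured TCP pose, the force, the opening and the grip force at its end, in the units of the state.
- arm.read_state(): the state, without advancing time (a new reading comes with each control period).
- arm.get_image(name): name is "scene" or "side" or "wrist"; returns the picture (400x640x3 uint8, red, green, blue); there is no depth.
- arm.camera_params(name): a dict with "K" (3x3 intrinsics, pixels), "position" and "orientation" of the camera in the world. Camera axes: x right, y down, z forward; pixel columns grow to the right and rows downward; lengths in mm; the calibration is good to about 2 mm. A picture is of the moment at which its call begins: read the wrist's pose just before it. camera_params takes no time and is no camera call; for the wrist camera it gives the pose at the moment of the call.
- arm.job_done(): hands the job in; it is judged then, once.
The state is a dict: "clock": time; "joints": joint angles; "joint_vel": joint speeds; "joint_efforts": joint torques, N m; "position": TCP position; "ee_rot": TCP orientation; "contact_force": force on the tool from outside, world axes, zero at the start; "wrist_torque": the same for the moment, N m; "gripper_width": finger opening in mm; "grasp_force": force on a finger pad.
Only numpy, scipy, OpenCV 4.12 (cv2) and the standard library are available. Lean on these libraries where they do the work, as an engineer would, in place of code of your own. Each camera call takes 0.05 s, during which the arm holds its last target. There are 200 camera calls.

### The job

Find which of the three radius leaves fits the cork grip on the grey checking stand: set a leaf squarely astride the middle of the grip with its arc down and press it gently home (about 8 N of push; more than 15 N dents the cork). A leaf that fits nests without gap or play: keep it pressed and rock it about 10 degrees to either side round the curve, bring it upright again and leave it sitting there on its own; stand any leaf that does not fit back upright on the black tray, and leave the mug, reel and jar alone.

Things in the scene. Friction and masses are not known exactly. Their poses are not given: they have to be found in the camera images.
- axis (a point): centre of the cork grip to be checked, on its level axis (x along the grip, z up), 85 mm above the stand's origin whatever the grip's size. The grip is a cork cylinder 110 mm long whose radius is 12, 15 or 18 mm, differing from run to run and not told. Its loose grey cradle (150 x 64 mm, 0.5 kg) has an end block 62 to 74 mm either way along x, 36 mm wide, flat top 9 mm above the axis
- stand: grey fixed checking stand, 180 x 120 mm; x along the grip; origin under its centre, 1 to 14 mm above the bench (its height varies). Its sprung plate (top 40 mm up) holds the cradle in low lips. The plate gives only after about 3 N of downward push, then sinks 1 mm for each further 10 N (6 mm at most), and rises again. On its +y side a rack of the same height holds two spare cradles, 130 and 210 mm off, with grips of the two other sizes
- tray: black rubber mat, 100 (x) x 250 (y) x 8 mm, fixed to the bench, flat, no rim; the leaves stand on it about 80 mm apart along y. Origin under its centre
- mug: green mug, 80 mm tall, 80 mm across; a bystander. Origin under its centre
- reel: small fishing reel spool, 52 mm across, 54 mm tall; a bystander. Origin under its centre
- jar: closed amber jar, 56 mm across, 60 mm tall; a bystander. Origin under its centre
- leaf_red: red aluminium radius leaf: an upright slab 16 mm thick (x, the way to grip it), 48 mm wide (y; 36 mm above half height), 64 mm tall, about 110 g. A concave arc of radius 12 mm, its axis along x, is cut up into the underside; the crown of the arc is 6 mm above the underside. Origin at the centre of the underside
- leaf_red_mid (a point): centre of the red leaf's slab, 32 mm above its underside, 38 mm above its arc centre; axes as the leaf's
- leaf_red_arc (a point): arc centre of the red leaf, 6 mm below its underside, axes as the leaf's. It lies on the grip's axis when a fitting leaf is fully seated; a leaf of too large a radius touches at the crown only, comes 3 or 6 mm too low and rocks; one of too small a radius straddles on its tips, 4.8 mm or more too high
- leaf_yellow: yellow aluminium radius leaf: an upright slab 16 mm thick (x, the way to grip it), 48 mm wide (y; 36 mm above half height), 64 mm tall, about 110 g. A concave arc of radius 15 mm, its axis along x, is cut up into the underside; the crown of the arc is 9 mm above the underside. Origin at the centre of the underside
- leaf_yellow_mid (a point): centre of the yellow leaf's slab, 32 mm above its underside, 38 mm above its arc centre; axes as the leaf's
- leaf_yellow_arc (a point): arc centre of the yellow leaf, 6 mm below its underside, axes as the leaf's. It lies on the grip's axis when a fitting leaf is fully seated; a leaf of too large a radius touches at the crown only, comes 3 or 6 mm too low and rocks; one of too small a radius straddles on its tips, 4.8 mm or more too high
- leaf_blue: blue aluminium radius leaf: an upright slab 16 mm thick (x, the way to grip it), 48 mm wide (y; 36 mm above half height), 64 mm tall, about 110 g. A concave arc of radius 18 mm, its axis along x, is cut up into the underside; the crown of the arc is 12 mm above the underside. Origin at the centre of the underside
- leaf_blue_mid (a point): centre of the blue leaf's slab, 32 mm above its underside, 38 mm above its arc centre; axes as the leaf's
- leaf_blue_arc (a point): arc centre of the blue leaf, 6 mm below its underside, axes as the leaf's. It lies on the grip's axis when a fitting leaf is fully seated; a leaf of too large a radius touches at the crown only, comes 3 or 6 mm too low and rocks; one of too small a radius straddles on its tips, 4.8 mm or more too high

How it is judged:
By the outcome, as a careful person would: the job done as asked, in the order asked, and still so for the second after the job is handed in, with the robot touching nothing.
It also fails if it takes over 72 s, if anything falls off the work surface, if the arm or the gripper's body presses on something with over 40 N, if the wrist force passes 120 N, or if a joint passes its speed limit or range.

## Working session

There is one attempt and no reset: what is moved stays moved. The work goes in short steps, Python scripts to look and compute and a shell command to move; the robot and the scene stay as the last step left them, time stands still between calls to the robot, and variables do not carry over. Pictures are saved under pics/ and viewed, at most 10 in all, crops included, and the job is handed in when it is done.

```bash
ls; mkdir -p pics; python3 - <<'E'
from bench import arm
import cv2,json
s=arm.read_state();print(s)
for n in("scene","side"):
    p=arm.camera_params(n);print(n,p)
    cv2.imwrite(f"pics/{n}0.png",arm.get_image(n)[:,:,::-1])
E
```

```text
pics
{'clock': 0.0, 'joints': array([-9.84370699e-01,  3.85588853e-01,  6.61541858e-03, -4.72588127e-04,
       -1.19401951e+00, -2.58561818e-01]), 'joint_vel': array([-0.0001472 ,  0.00072428, -0.0001031 ,  0.00068692,  0.00056129,
        0.0001674 ]), 'joint_efforts': array([ 6.57177989e-04, -3.92291236e+01,  1.88391620e+01,  4.18602839e+00,
       -4.65763849e-03,  3.28820192e-06]), 'position': array([ 201.06051422, -591.15422581,  230.20194783]), 'ee_rot': array([-1.63112535e-01,  9.86606835e-01,  1.09178710e-03, -2.50034218e-04]), 'contact_force': array([ 0.16159876,  0.40248973, -0.60762239]), 'wrist_torque': array([ 4.48093932e-02, -2.19521497e-03, -7.37720074e-05]), 'grasp_force': 0.0, 'gripper_width': 85.74137711370105}
scene {'K': array([[368.93681799,   0.        , 324.36436011],
       [  0.        , 368.93681799, 198.40832781],
       [  0.        ,   0.        ,   1.        ]]), 'position': array([873.17235459,  80.15836609, 649.59340143]), 'orientation': array([ 0.47193792,  0.84435643, -0.21881457, -0.12828486])}
side {'K': array([[425.68999376,   0.        , 331.04210923],
       [  0.        , 425.68999376, 209.52341514],
       [  0.        ,   0.        ,   1.        ]]), 'position': array([224.36245109, 565.41505824, 656.53237528]), 'orientation': array([-0.20972696,  0.87229776, -0.42914461,  0.10462374])}
```

View pics/scene0.png

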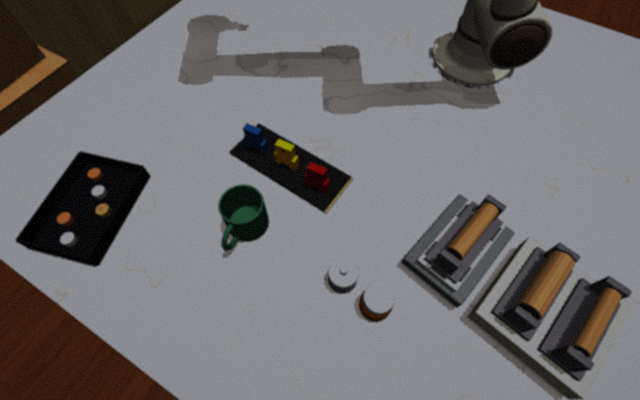

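View pics/side0.png

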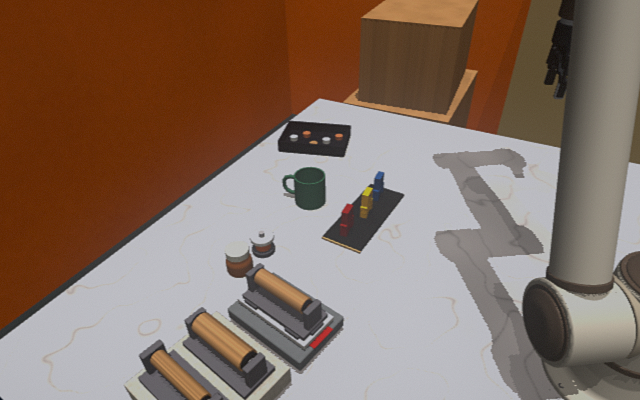

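Scene: leaves blue (254,138), yellow (287,155) and red (317,177) on the tray; stand grip at (475,230), rack grips at (550,280) and (600,320). Side: leaves at (379,183), (366,203) and (347,218); stand grip at (282,290). Now I'll triangulate.

```bash
cat > h.py <<'E'
import numpy as np,cv2
from bench import arm
from scipy.spatial.transform import Rotation as R
def ray(p,uv):
    d=np.linalg.inv(p["K"])@np.array([uv[0],uv[1],1.]);return np.array(p["position"]),R.from_quat(p["orientation"]).apply(d)
def plane(p,uv,z):
    o,d=ray(p,uv);return o+d*(z-o[2])/d[2]
def tri(p,u,q,v):
    a,d=ray(p,u);b,e=ray(q,v);s=np.linalg.lstsq(np.stack([d,-e],1),b-a,rcond=None)[0]
    A=a+s[0]*d;B=b+s[1]*e;return (A+B)/2,np.linalg.norm(A-B)
def proj(p,X):
    c=R.from_quat(p["orientation"]).inv().apply(np.array(X)-p["position"]);c=c@p["K"].T;return c[...,:2]/c[...,2:]
def mask(im,col):
    h=cv2.cvtColor(im,cv2.COLOR_RGB2HSV);H,S,V=h[...,0].astype(int),h[...,1],h[...,2]
    r={"red":((H<4)|(H>176))&(S>190)&(V>70),"yellow":(H>22)&(H<33)&(S>150)&(V>70),"blue":(H>100)&(H<125)&(S>130)&(V>40),
       "cork":(H>6)&(H<20)&(S>100)&(V>60)}[col]
    return r.astype(np.uint8)
def blobs(m,n=1,roi=None):
    if roi is not None:
        k=np.zeros_like(m);x0,y0,x1,y1=roi;k[y0:y1,x0:x1]=m[y0:y1,x0:x1];m=k
    k,l,st,c=cv2.connectedComponentsWithStats(m);o=np.argsort(-st[1:,4])[:n]+1
    return [(c[i],st[i],cv2.minAreaRect(np.argwhere(l==i)[:,::-1].astype(np.float32))) for i in o]
E
python3 - <<'E'
from h import *
I={n:cv2.imread(f"pics/{n}0.png")[:,:,::-1].copy() for n in("scene","side")}
P={n:arm.camera_params(n) for n in I}
roi={"scene":(200,100,640,400),"side":(100,150,420,400)}
for c in("red","yellow","blue"):
    b={n:blobs(mask(I[n],c),1,(225,110,350,210) if n=="scene" else (320,160,410,250))[0] for n in I}
    print(c,[(b[n][0].round(1),b[n][1]) for n in I],[plane(P[n],b[n][0],40).round() for n in I],tri(P["scene"],b["scene"][0],P["side"],b["side"][0]))
for n,r in(("scene",(400,180,640,400)),("side",(120,250,330,400))):
    for b in blobs(mask(I[n],"cork"),4,r): print(n,b[0].round(1),b[1],b[2],plane(P[n],b[0],95).round())
# tray, dark mask
for n,r in(("scene",(225,110,360,215)),("side",(318,180,410,255))):
    k=np.zeros((400,640),np.uint8);k[r[1]:r[3],r[0]:r[2]]=1
    m=((I[n].max(2)<60)&(k>0)).astype(np.uint8);m=cv2.morphologyEx(m,cv2.MORPH_CLOSE,np.ones((15,15)))
    b=blobs(m)[0];bx=cv2.boxPoints(b[2]);print(n,bx.round(),[plane(P[n],q,8)[:2].round() for q in bx])
E
```

```text
Traceback (most recent call last):
IndexError: list index out of range
```

```bash
sed -i 's/(S>190)&(V>70)/(S>150)\&(V>45)/; s/"blue":(H>100)&(H<125)&(S>130)/"blue":(H>100)\&(H<130)\&(S>110)/' h.py
cat > m.py <<'E'
from h import *
I={n:cv2.imread(f"pics/{n}0.png")[:,:,::-1].copy() for n in("scene","side")}
P={n:arm.camera_params(n) for n in I}
for n,u in(("scene",(254,132)),("scene",(285,147)),("scene",(316,168)),("side",(379,180)),("side",(367,195)),("side",(347,212))):
    print(n,u,cv2.cvtColor(I[n],cv2.COLOR_RGB2HSV)[u[1]-1:u[1]+2,u[0]].tolist())
for c in("red","yellow","blue"):
    b={n:blobs(mask(I[n],c),1,(225,110,350,210) if n=="scene" else (320,160,410,250)) for n in I}
    if not all(b.values()): print(c,b);continue
    b={n:b[n][0] for n in b}
    print(c,[(b[n][0].round(1),b[n][1]) for n in I],[plane(P[n],b[n][0],40).round() for n in I],tri(P["scene"],b["scene"][0],P["side"],b["side"][0]))
for n,r in(("scene",(400,180,640,400)),("side",(120,250,330,400))):
    for b in blobs(mask(I[n],"cork"),4,r): print(n,b[0].round(1),b[1],b[2],plane(P[n],b[0],95).round())
for n,r in(("scene",(225,110,360,215)),("side",(318,180,410,255))):
    k=np.zeros((400,640),np.uint8);k[r[1]:r[3],r[0]:r[2]]=1
    m=((I[n].max(2)<60)&(k>0)).astype(np.uint8);m=cv2.morphologyEx(m,cv2.MORPH_CLOSE,np.ones((15,15)))
    b=blobs(m)[0];bx=cv2.boxPoints(b[2]);print(n,bx.round(),[plane(P[n],q,8)[:2].round() for q in bx])
E
python3 m.py
```

```text
scene (254, 132) [[108, 201, 104], [108, 230, 93], [110, 208, 70]]
scene (285, 147) [[30, 255, 145], [32, 245, 146], [29, 223, 128]]
scene (316, 168) [[0, 253, 114], [0, 253, 116], [1, 242, 117]]
side (379, 180) [[111, 106, 94], [113, 81, 76], [111, 69, 74]]
side (367, 195) [[28, 196, 196], [29, 195, 190], [21, 155, 123]]
side (347, 212) [[0, 172, 154], [0, 172, 159], [179, 151, 115]]
red [(array([316.4, 168. ]), array([306, 161,  21,  15, 164], dtype=int32)), (array([347.3, 208.4]), array([343, 204,  10,  10,  55], dtype=int32))] [array([ 526., -143.,   40.]), array([ 558., -169.,   40.])] (array([ 542.56145077, -132.8965841 ,   69.52068575]), np.float64(0.9565082618589703))
yellow [(array([284.3, 144.7]), array([275, 139,  19,  13, 145], dtype=int32)), (array([367.3, 191.1]), array([362, 187,  11,   9,  57], dtype=int32))] [array([ 512., -230.,   40.]), array([ 544., -256.,   40.])] (array([ 529.14796217, -215.90686368,   69.44833011]), np.float64(1.3965535931808908))
blue [(array([252.4, 129.1]), array([244, 124,  18,  11, 119], dtype=int32)), (array([379. , 175.2]), array([375, 1
[... 915 characters left out ...]
0234375), (71.06572723388672, 18.805648803710938), 42.978633880615234) [576. 365.  95.]
side [280.7 288.6] [254 269  56  42 889] ((280.27056884765625, 288.7176513671875), (58.44273376464844, 16.566444396972656), 32.47119140625) [533. 157.  95.]
side [238.6 264.2] [226 256  25  15 173] ((238.70823669433594, 263.57244873046875), (11.394187927246094, 24.50179100036621), 80.13418579101562) [635. 142.  95.]
scene [[201. 200.]
 [249. 118.]
 [350. 176.]
 [302. 259.]] [array([ 694., -307.]), array([ 473., -357.]), array([489., -85.]), array([690., -71.])]
side [[324. 235.]
 [373. 172.]
 [403. 195.]
 [354. 258.]] [array([580., -90.]), array([ 584., -391.]), array([ 470., -323.]), array([486., -51.])]
```

```bash
R='x'; python3 -m handwheel '[{"x":0.09,"y":0.12,"z":0.04,"az":0.05},{"x":0.09,"y":0.12,"z":0.04,"az":0.05},{"x":0.09,"y":0.12,"z":0.04,"az":0.05},{"x":0.09,"y":0.12,"z":0.04,"az":0.05},{"x":0.09,"y":0.12,"z":0.04,"az":0.05},{"x":0.09,"y":0.12,"z":0.04,"az":0.05},{"x":0.09,"y":0.12,"z":0.04,"az":0.05},{"x":0.09,"y":0.12,"z":0.04,"az":0.05}]' 1
python3 -m handwheel '[{"x":0.09,"y":0.12,"z":0.02,"az":0.05},{"x":0.09,"y":0.12,"z":0.02,"az":0.05},{"x":0.09,"y":0.12,"z":0.02,"az":0.05},{"x":0.09,"y":0.12,"z":0.02,"az":0.05},{"x":0.09,"y":0.12,"z":0.02,"az":0.05},{"x":0.09,"y":0.12,"z":0.02,"az":0.05},{"x":0,"y":0,"z":0,"az":0},{"x":0,"y":0,"z":0,"az":0}]'
python3 - <<'E'
from h import *
s=arm.read_state();p=arm.camera_params("wrist");im=arm.get_image("wrist");print(s["clock"],s["joints"],p)
cv2.imwrite("pics/w1.png",im[:,:,::-1])
for X in((542,-133,70),(529,-216,70),(530,-293,70),(525,160,95)):print(proj(p,X))
E
```

```text
0.1 [-9.84416250e-01  3.85495599e-01  6.75112310e-03 -4.18050241e-04
 -1.19403552e+00 -2.58594365e-01] {'K': array([[328.69545285,   0.        , 316.58026438],
       [  0.        , 328.69545285, 190.95074127],
       [  0.        ,   0.        ,   1.        ]]), 'position': array([ 128.86535062, -616.74487293,  372.08676409]), 'orientation': array([0.57595022, 0.80307512, 0.12464215, 0.08840837])}
[552.18582965 502.30538092]
[503.1230316  483.07044039]
[450.82543474 470.85492355]
[757.15596818 561.41522093]invalid input at $[0]: expected keys x, y, z, ax, ay, az
invalid input at $[0]: expected keys x, y, z, ax, ay, az
```

View pics/w1.png

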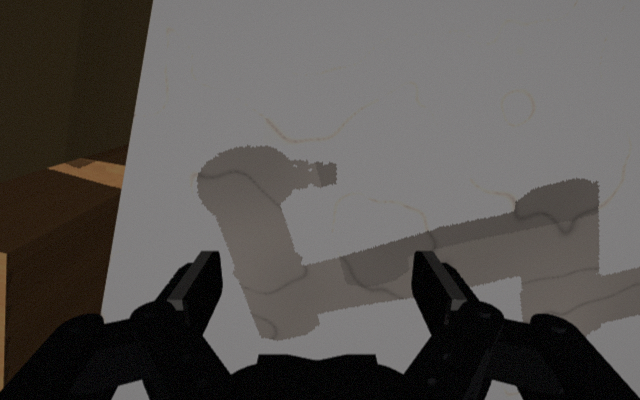

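```bash
python3 -m handwheel '[{"x":0.1,"y":0.14,"z":0.06,"ax":0,"ay":0,"az":0.05},{"x":0.1,"y":0.14,"z":0.06,"ax":0,"ay":0,"az":0.05},{"x":0.1,"y":0.14,"z":0.06,"ax":0,"ay":0,"az":0.05},{"x":0.1,"y":0.14,"z":0.06,"ax":0,"ay":0,"az":0.05},{"x":0.1,"y":0.14,"z":0.06,"ax":0,"ay":0,"az":0.05},{"x":0.1,"y":0.14,"z":0.06,"ax":0,"ay":0,"az":0.05},{"x":0.1,"y":0.14,"z":0.06,"ax":0,"ay":0,"az":0.05},{"x":0.1,"y":0.14,"z":0.06,"ax":0,"ay":0,"az":0.05}]' 1
python3 -m handwheel '[{"x":0.1,"y":0.16,"z":0,"ax":0,"ay":0,"az":0.05},{"x":0.1,"y":0.16,"z":0,"ax":0,"ay":0,"az":0.05},{"x":0.1,"y":0.16,"z":0,"ax":0,"ay":0,"az":0.05},{"x":0.1,"y":0.16,"z":0,"ax":0,"ay":0,"az":0.05},{"x":0.1,"y":0.16,"z":0,"ax":0,"ay":0,"az":0.05},{"x":0.1,"y":0.16,"z":0,"ax":0,"ay":0,"az":0.05},{"x":0.1,"y":0.16,"z":0,"ax":0,"ay":0,"az":0.05},{"x":0.1,"y":0.16,"z":0,"ax":0,"ay":0,"az":0.05}]'
python3 -m handwheel '[{"x":0,"y":0,"z":0,"ax":0,"ay":0,"az":0},{"x":0,"y":0,"z":0,"ax":0,"ay":0,"az":0},{"x":0,"y":0,"z":0,"ax":0,"ay":0,"az":0},{"x":0,"y":0,"z":0,"ax":0,"ay":0,"az":0},{"x":0,"y":0,"z":0,"ax":0,"ay":0,"az":0},{"x":0,"y":0,"z":0,"ax":0,"ay":0,"az":0},{"x":0,"y":0,"z":0,"ax":0,"ay":0,"az":0},{"x":0,"y":0,"z":0,"ax":0,"ay":0,"az":0}]'
python3 - <<'E'
from h import *
s=arm.read_state();p=arm.camera_params("wrist");im=arm.get_image("wrist");print(s["clock"],s["joints"],s["position"],p)
cv2.imwrite("pics/w2.png",im[:,:,::-1])
for X in((542,-133,70),(529,-216,70),(530,-293,70),(525,160,95)):print(proj(p,X))
for c in("red","yellow","blue"):
    for b in blobs(mask(im,c),2):print(c,b[0],b[1],b[2],plane(p,b[0],70).round(1))
E
```

```text
clock: 0.95
position: [361.7, -366.3, 327.6]
ee_rot: [-0.461, 0.887, 0.0, -0.0]
contact_force: [0.3, -0.1, 0.0]
gripper_width: 85.4
grasp_force: 0.0
clock: 1.75
position: [521.6, -110.2, 327.1]
ee_rot: [0.713, -0.701, -0.0, 0.0]
contact_force: [1.6, -0.1, -0.1]
gripper_width: 85.4
grasp_force: 0.0
clock: 2.55
position: [521.2, -111.9, 327.4]
ee_rot: [0.712, -0.702, 0.0, -0.0]
contact_force: [0.3, 0.4, 0.8]
gripper_width: 85.0
grasp_force: 0.0
2.55 [ 9.29810546e-02  1.72306018e-01 -4.77232417e-02  6.02755959e-08
 -1.35066578e+00 -7.97229130e-02] [ 521.15612752 -111.89551087  327.37367782] {'K': array([[328.69545285,   0.        , 316.58026438],
       [  0.        , 328.69545285, 190.95074127],
       [  0.        ,   0.        ,   1.        ]]), 'position': array([ 523.22384838, -189.71188175,  469.11605715]), 'orientation': array([-0.00604873,  0.9882174 ,  0.15293275, -0.00116785])}
[300.32710305 135.70964877]
[311.60770869  62.31744506]
[311.22739922 -15.35129727]
[312.13438981 347.52555057]
red [298.31761787 136.45657568] [291 121  17  31 403] ((298.0799560546875, 136.55999755859375), (30.829858779907227, 14.142136573791504), 81.8698959350586) [ 544.4 -132.1   70. ]
red [297.97183099 116.43661972] [292 114  13   6  71] ((298.0, 116.5), (5.0, 12.0), 90.0) [ 544.7 -155.8   70. ]
yellow [309.95711835  65.28987993] [302  44  17  43 583] ((309.82489013671875, 65.0482177734375), (42.39199447631836, 14.03566837310791), 85.91438293457031) [ 530.9 -212.8   70. ]
blue [311.1         12.99090909] [304   9  15   9 110] ((311.0942687988281, 13.036884307861328), (7.333394527435303, 14.304647445678711), 84.80557250976562) [ 529.9 -266.    70. ]
blue [310.14705882   1.67647059] [303   0  16   5  68] ((310.5, 2.0), (4.0, 15.0), 90.0) [ 531.  -276.9   70. ]
```

View pics/w2.png

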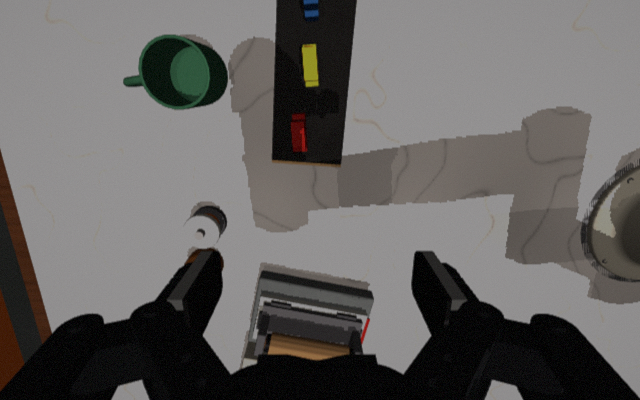

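Wrist view: yellow leaf at (310,65) yawed about 4°, red (298,136), blue at the top edge, stand at (315,310) under the gripper. Next I'll look straight down on the stand.

```bash
python3 -m handwheel '[{"x":0,"y":0.2,"z":0,"ax":0,"ay":0,"az":0},{"x":0,"y":0.2,"z":0,"ax":0,"ay":0,"az":0},{"x":0,"y":0.2,"z":0,"ax":0,"ay":0,"az":0},{"x":0,"y":0.2,"z":0,"ax":0,"ay":0,"az":0},{"x":0,"y":0.2,"z":-0.05,"ax":0,"ay":0,"az":0},{"x":0,"y":0.2,"z":-0.05,"ax":0,"ay":0,"az":0},{"x":0,"y":0.2,"z":-0.05,"ax":0,"ay":0,"az":0},{"x":0,"y":0.2,"z":-0.05,"ax":0,"ay":0,"az":0}]'
python3 -m handwheel '[{"x":0,"y":0.12,"z":-0.05,"ax":0,"ay":0,"az":0},{"x":0,"y":0,"z":0,"ax":0,"ay":0,"az":0},{"x":0,"y":0,"z":0,"ax":0,"ay":0,"az":0},{"x":0,"y":0,"z":0,"ax":0,"ay":0,"az":0},{"x":0,"y":0,"z":0,"ax":0,"ay":0,"az":0},{"x":0,"y":0,"z":0,"ax":0,"ay":0,"az":0},{"x":0,"y":0,"z":0,"ax":0,"ay":0,"az":0},{"x":0,"y":0,"z":0,"ax":0,"ay":0,"az":0}]'
python3 - <<'E'
from h import *
s=arm.read_state();p=arm.camera_params("wrist");im=arm.get_image("wrist");print(s["clock"],s["joints"],s["position"],p["position"],p["orientation"])
cv2.imwrite("pics/w3.png",im[:,:,::-1])
print(proj(p,(525,160,95)))
for b in blobs(mask(im,"cork"),3):print(b[0],b[1],b[2],[plane(p,q,92).round(1)[:2] for q in cv2.boxPoints(b[2])],plane(p,b[2][0],100).round(1))
E
```

```text
clock: 3.4
position: [521.0, 210.0, 287.1]
ee_rot: [0.712, -0.702, 0.0, -0.0]
contact_force: [0.9, -1.1, -0.1]
gripper_width: 85.4
grasp_force: 0.0
clock: 4.2
position: [521.3, 231.9, 277.5]
ee_rot: [0.712, -0.702, 0.0, -0.0]
contact_force: [-0.6, 0.2, 0.3]
gripper_width: 85.6
grasp_force: 0.0
4.2 [ 7.02469955e-01  2.62650316e-01 -5.28964663e-02  2.73131916e-05
 -1.25494523e+00 -6.89397900e-01] [521.31245213 231.92280634 277.53120016] [523.35893274 154.08619747 419.28318068] [-0.00597367  0.98819946  0.15305243 -0.00105011]
[314.68475951  93.16869583]
[308.97675676  93.21945946] [ 248   66  123   55 3700] ((308.41851806640625, 94.0196533203125), (123.89759063720703, 32.37976837158203), 12.994616508483887) [array([592.2, 163.3]), array([583.9, 135. ]), array([470. , 158.5]), array([475.2, 188.2])] [530.8 160.7 100. ]
[282.36339983 220.3882625 ] [ 227  195  112   52 3459] ((282.6346130371094, 220.32693481445312), (110.41338348388672, 32.163047790527344), 11.309932708740234) [array([620.1, 298. ]), array([610.9, 262.1]), array([496.7, 285.1]), array([502.4, 322.6])] [557.3 288.2 100. ]
[270.58219178 285.10115911] [ 222  267   99   37 1898] ((270.461669921875, 284.9160461425781), (100.72859191894531, 19.516353607177734), 10.459908485412598) [array([632.6, 373.1]), array([626.7, 348.1]), array([514.7, 370.5]), array([518.4, 396.5])] [572.4 366.5 100. ]
```

View pics/w3.png

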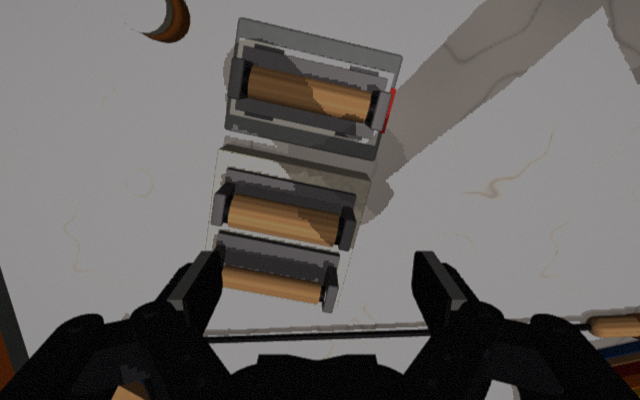

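Wrist view of the stand: its grip at (308,94), rack grips at (282,220) and (270,285). Apparent widths of about 29.5, 37 and 26 mm mean the stand's grip is R15, so I'll try yellow first. Next a close vertical look at the yellow leaf.

```bash
python3 -m handwheel '[{"x":0,"y":-0.2,"z":0,"ax":0,"ay":0,"az":0},{"x":0,"y":-0.2,"z":0,"ax":0,"ay":0,"az":0},{"x":0,"y":-0.2,"z":0,"ax":0,"ay":0,"az":0},{"x":0,"y":-0.2,"z":0,"ax":0,"ay":0,"az":0},{"x":0,"y":-0.2,"z":0,"ax":0,"ay":0,"az":0},{"x":0,"y":-0.2,"z":-0.05,"ax":0,"ay":0,"az":0},{"x":0,"y":-0.2,"z":-0.05,"ax":0,"ay":0,"az":0},{"x":0.02,"y":-0.2,"z":-0.05,"ax":0,"ay":0,"az":0}]'
python3 -m handwheel '[{"x":0.02,"y":-0.2,"z":-0.1,"ax":0,"ay":0,"az":0},{"x":0,"y":-0.04,"z":-0.1,"ax":0,"ay":0,"az":0},{"x":0,"y":0,"z":-0.05,"ax":0,"ay":0,"az":0},{"x":0,"y":0,"z":0,"ax":0,"ay":0,"az":0},{"x":0,"y":0,"z":0,"ax":0,"ay":0,"az":0},{"x":0,"y":0,"z":0,"ax":0,"ay":0,"az":0},{"x":0,"y":0,"z":0,"ax":0,"ay":0,"az":0},{"x":0,"y":0,"z":0,"ax":0,"ay":0,"az":0}]'
python3 - <<'E'
from h import *
s=arm.read_state();p=arm.camera_params("wrist");im=arm.get_image("wrist");print(s["clock"],s["joints"],s["position"],p["position"],p["orientation"])
cv2.imwrite("pics/w4.png",im[:,:,::-1])
for b in blobs(mask(im,"yellow"),1):
    print(b[0],b[1],b[2])
    x,y,w,h=b[1][:4];cv2.imwrite("pics/w4c.png",cv2.resize(im[max(y-15,0):y+h+15,x-25:x+w+25,::-1],None,fx=6,fy=6,interpolation=cv2.INTER_NEAREST));print("crop origin",x-25,max(y-15,0))
for X in((530.9,-213,72),(530.9,-195,72),(530.9,-231,72)):print(proj(p,X))
# stand grip: edge planes from w3
E
```

```text
clock: 5.05
position: [524.8, -89.3, 247.4]
ee_rot: [0.712, -0.702, 0.0, -0.0]
contact_force: [1.3, 0.0, 0.3]
gripper_width: 85.3
grasp_force: 0.0
clock: 5.85
position: [529.6, -135.2, 198.1]
ee_rot: [0.712, -0.702, 0.001, -0.001]
contact_force: [0.6, -0.4, -0.3]
gripper_width: 85.5
grasp_force: 0.0
5.85 [ 4.68642617e-02  2.78454000e-01 -2.37091580e-01  5.73410900e-05
 -1.05377757e+00 -3.22852038e-02] [ 529.60593376 -135.15271999  198.09776972] [ 531.6023155  -212.97355893  339.8375255 ] [-6.84188309e-03  9.88214410e-01  1.52921942e-01 -5.89858363e-04]
[319.02603037  81.95119306] [306  55  24  59 922] ((317.44140625, 84.0034408569336), (58.42841339111328, 21.19864845275879), 86.633544921875)
crop origin 281 40
[317.80441751  86.70612692]
[317.4679468  110.50852218]
[318.15553979  61.86725929]
```

View pics/w4c.png

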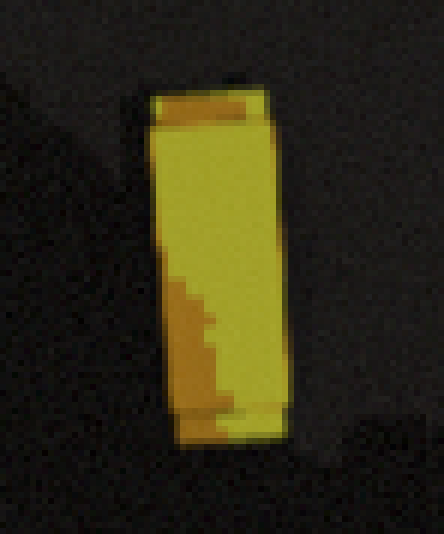

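Crop: top face corners at about (152,126), (271,121), (289,404) and (168,411) in crop pixels, shoulders visible above and below.

```bash
python3 - <<'E'
from h import *
p=arm.camera_params("wrist")
c=[(152,126),(271,121),(289,404),(168,411)]
W=np.array([plane(p,(u/6+281-.5,v/6+40-.5),72) for u,v in c]);print(W.round(1),W.mean(0).round(1))
print("edges",np.linalg.norm(np.diff(W[[0,1,2,3,0]],axis=0),axis=1).round(1))
for a,b in((3,0),(2,1)):
    d=W[a]-W[b];print("yaw",np.degrees(np.arctan2(-d[0],d[1])))
S=np.array([plane(p,(u/6+281-.5,v/6+40-.5),40) for u,v in((152,91),(269,90),(291,440),(176,444))]);print("shoulder",S.round(1),S.mean(0).round(1))
s=arm.read_state();r=R.from_quat(s["ee_rot"]).as_matrix();print("tool y",r[:,1],"cam rel tcp",p["position"]-s["position"])
# grip in w3
q=dict(p);q["position"]=np.array([523.35893274,154.08619747,419.28318068]);q["orientation"]=np.array([-0.00597367,0.98819946,0.15305243,-0.00105011])
def planes(q,im,rect):
    m=mask(im,"cork")
    (cx,cy),(w,h),a=rect
    if w<h:w,h,a=h,w,a+90
    e=np.array([np.cos(np.radians(a)),np.sin(np.radians(a))]);n=np.array([-e[1],e[0]])
    ys,xs=np.nonzero(m);P=np.stack([xs,ys],1)-[cx,cy];t=P@e;k=P@n;ok=(abs(t)<w*.5)&(abs(k)<h*.6);t,k=t[ok],k[ok]
    out=[]
    for f in(-1,1):
        T=[];K=[]
        for t0 in np.arange(-w*.35,w*.35,1.5):
            j=abs(t-t0)<1
            if j.any():T.append(t0);K.append((f*k[j]).max()*f+f*.3)
        c=np.polyfit(T,K,1)
        for _ in range(3):
            rr=np.array(K)-np.polyval(c,T);g=abs(rr)<1.2;c=np.polyfit(np.array(T)[g],np.array(K)[g],1)
        A,B=[np.array([cx,cy])+e*x+n*np.polyval(c,x) for x in(-w/2,w/2)]
        N=np.cross(ray(q,A)[1],ray(q,B)[1]);out.append(N/np.linalg.norm(N))
    return out
P={"w":q,"scene":arm.camera_params("scene"),"side":arm.camera_params("side")}
I={"w":cv2.imread("pics/w3.png")[:,:,::-1].copy(),"scene":cv2.imread("pics/scene0.png")[:,:,::-1].copy(),"side":cv2.imread("pics/side0.png")[:,:,::-1].copy()}
roi={"w":(200,50,400,135),"scene":(440,190,510,262),"side":(252,265,315,315)}
B={}
for n in P:
    b=blobs(mask(I[n],"cork"),1,roi[n])[0];N=planes(P[n],I[n],b[2]);ang=np.arccos(abs(N[0]@N[1]))
    bi=N[0]+N[1]*np.sign(N[0]@N[1]);bi/=np.linalg.norm(bi);B[n]=bi
    d=np.linalg.norm(np.cross(np.array([530,160,92])-P[n]["position"],np.array([.978,-.208,0])))
    print(n,b[2],"R",d*np.sin(ang/2))
for a,b in(("w","scene"),("w","side"),("scene","side")):
    d=np.cross(B[a],B[b]);d/=np.linalg.norm(d);d*=np.sign(d[0])
    X=np.linalg.solve(np.array([B[a],B[b],[1,0,0]]),[B[a]@P[a]["position"],B[b]@P[b]["position"],531]);print(a,b,"axis pt",X.round(1),"dir",d.round(3))
for z in(92,100,107):print([plane(q,u,z).round(1) for u in((308.4,94.),)])
for u in ((248,80),(370,108)): print(plane(q,u,105))
E
```

```text
[[ 540.1 -231.9   72. ]
 [ 525.  -232.7   72. ]
 [ 521.9 -198.1   72. ]
 [ 537.8 -197.    72. ]] [ 531.2 -214.9   72. ]
edges [15.1 34.8 16.  35.1]
yaw 3.6553447805952293
yaw 5.155792684159189
shoulder [[ 541.1 -238.8   40. ]
 [ 524.6 -239.1   40. ]
 [ 520.4 -191.1   40. ]
 [ 537.4 -190.3   40. ]] [ 530.9 -214.8   40. ]
tool y [-0.99989642 -0.01434825 -0.00113265] cam rel tcp [  2.01294883 -77.80783358 141.76103843]
w ((308.41851806640625, 94.0196533203125), (123.89759063720703, 32.37976837158203), 12.994616508483887) R 14.075030320494562
scene ((474.4368896484375, 227.80758666992188), (18.759305953979492, 60.041019439697266), 38.1572265625) R 13.646074596451834
side ((280.27056884765625, 288.7176513671875), (58.44273376464844, 16.566444396972656), 32.47119140625) R 17.062581530215436
w scene axis pt [ 531.   166.3 -168. ] dir [ 0.576 -0.1   -0.811]
w side axis pt [531.  160.   98.4] dir [ 0.979 -0.203  0.002]
scene side axis pt [531.  160.8  99.8] dir [ 0.98  -0.199  0.009]
[array([531. , 160.9,  92. ])]
[array([530.8, 160.7, 100. ])]
[array([530.7, 160.6, 107. ])]
[585.4827313 149.1127544 105.       ]
[473.43926781 172.3997394  105.        ]
```

```bash
python3 -m handwheel '[{"x":0.0075,"y":-0.1,"z":-0.05,"ax":0,"ay":0,"az":0.02},{"x":0,"y":-0.1,"z":-0.05,"ax":0,"ay":0,"az":0.02},{"x":0,"y":-0.1,"z":-0.1,"ax":0,"ay":0,"az":0},{"x":0,"y":-0.1,"z":-0.1,"ax":0,"ay":0,"az":0},{"x":0,"y":0,"z":-0.1,"ax":0,"ay":0,"az":0},{"x":0,"y":0,"z":0,"ax":0,"ay":0,"az":0},{"x":0,"y":0,"z":0,"ax":0,"ay":0,"az":0},{"x":0,"y":0,"z":0,"ax":0,"ay":0,"az":0}]'
python3 - <<'E'
from h import *
s=arm.read_state();print(s["position"],R.from_quat(s["ee_rot"]).as_matrix()[:,1])
E
```

```text
clock: 6.7
position: [531.8, -215.5, 118.8]
ee_rot: [0.734, -0.679, 0.001, -0.001]
contact_force: [0.5, 0.9, -0.6]
gripper_width: 85.7
grasp_force: 0.0
[ 531.75997159 -215.53844176  118.75499666] [-0.99699712 -0.07740089 -0.00241895]
```

```bash
python3 -m handwheel '[{"x":-0.0025,"y":0.0025,"z":-0.08,"ax":0,"ay":0,"az":0},{"x":0,"y":0,"z":-0.08,"ax":0,"ay":0,"az":0},{"x":0,"y":0,"z":-0.08,"ax":0,"ay":0,"az":0},{"x":0,"y":0,"z":-0.08,"ax":0,"ay":0,"az":0},{"x":0,"y":0,"z":-0.08,"ax":0,"ay":0,"az":0},{"x":0,"y":0,"z":-0.02,"ax":0,"ay":0,"az":0},{"x":0,"y":0,"z":0,"ax":0,"ay":0,"az":0},{"x":0,"y":0,"z":0,"ax":0,"ay":0,"az":0}]'
python3 -m handwheel '[{"x":0,"y":0,"z":0,"ax":0,"ay":0,"az":0},{"x":0,"y":0,"z":0,"ax":0,"ay":0,"az":0},{"x":0,"y":0,"z":0,"ax":0,"ay":0,"az":0},{"x":0,"y":0,"z":0,"ax":0,"ay":0,"az":0},{"x":0,"y":0,"z":0,"ax":0,"ay":0,"az":0},{"x":0,"y":0,"z":0,"ax":0,"ay":0,"az":0},{"x":0,"y":0,"z":0,"ax":0,"ay":0,"az":0},{"x":0,"y":0,"z":0,"ax":0,"ay":0,"az":0}]' -1
python3 - <<'E'
from h import *
s=arm.read_state();print(s["position"],s["wrist_torque"],R.from_quat(s["ee_rot"]).as_matrix()[:,1:])
E
```

```text
clock: 7.5
position: [531.3, -215.2, 34.6]
ee_rot: [0.734, -0.679, 0.001, -0.001]
contact_force: [0.2, -0.7, -0.4]
gripper_width: 85.5
grasp_force: 0.0
clock: 8.3
position: [530.4, -215.3, 33.5]
ee_rot: [0.734, -0.68, 0.0, -0.0]
contact_force: [0.3, -0.2, 1.7]
gripper_width: 15.3
grasp_force: 58.7
[ 530.4144283  -215.27212148   33.52963123] [0.02951448 0.0709559  0.05810708] [[-9.97069582e-01  3.60555581e-04]
 [-7.64992024e-02 -1.72020927e-04]
 [-3.46339567e-04 -9.99999920e-01]]
```

```bash
python3 -m handwheel '[{"x":0,"y":0,"z":0.05,"ax":0,"ay":0,"az":0},{"x":0,"y":0,"z":0.15,"ax":0,"ay":0,"az":0},{"x":0,"y":0,"z":0.2,"ax":0,"ay":0,"az":0},{"x":0,"y":0,"z":0.2,"ax":0,"ay":0,"az":0},{"x":0,"y":0,"z":0.1,"ax":0,"ay":0,"az":0},{"x":0,"y":0.05,"z":0,"ax":0,"ay":0,"az":0},{"x":0,"y":0.15,"z":0,"ax":0,"ay":0,"az":0},{"x":0,"y":0.2,"z":0,"ax":0,"ay":0,"az":-0.02}]'
python3 -m handwheel '[{"x":0,"y":0.2,"z":0,"ax":0,"ay":0,"az":-0.03},{"x":0,"y":0.2,"z":0,"ax":0,"ay":0,"az":-0.03},{"x":0,"y":0.2,"z":0,"ax":0,"ay":0,"az":-0.03},{"x":0,"y":0.2,"z":0,"ax":0,"ay":0,"az":-0.03},{"x":0,"y":0.2,"z":0,"ax":0,"ay":0,"az":-0.03},{"x":0,"y":0.2,"z":0,"ax":0,"ay":0,"az":-0.01},{"x":0,"y":0.18,"z":0,"ax":0,"ay":0,"az":0},{"x":0,"y":0.1,"z":0,"ax":0,"ay":0,"az":0}]'
python3 -m handwheel '[{"x":0,"y":0,"z":0,"ax":0,"ay":0,"az":0},{"x":0,"y":0,"z":0,"ax":0,"ay":0,"az":0},{"x":0,"y":0,"z":0,"ax":0,"ay":0,"az":0},{"x":0,"y":0,"z":0,"ax":0,"ay":0,"az":0},{"x":0,"y":0,"z":0,"ax":0,"ay":0,"az":0},{"x":0,"y":0,"z":0,"ax":0,"ay":0,"az":0},{"x":0,"y":0,"z":0,"ax":0,"ay":0,"az":0},{"x":0,"y":0,"z":0,"ax":0,"ay":0,"az":0}]'
python3 - <<'E'
from h import *
s=arm.read_state();print(s["joints"],s["position"],s["wrist_torque"],R.from_quat(s["ee_rot"]).as_matrix()[:,1:])
p=arm.camera_params("wrist");im=arm.get_image("wrist");cv2.imwrite("pics/w5.png",im[:,:,::-1])
b=blobs(mask(im,"yellow"))[0];print(b)
for n in("scene","side"):cv2.imwrite(f"pics/{n}5.png",arm.get_image(n)[:,:,::-1])
E
```

```text
clock: 9.1
position: [529.0, -134.7, 171.9]
ee_rot: [0.721, -0.692, -0.001, 0.001]
contact_force: [0.6, 0.4, -1.3]
gripper_width: 15.3
grasp_force: 58.5
clock: 9.9
position: [528.8, 163.4, 171.7]
ee_rot: [-0.631, 0.775, 0.001, -0.001]
contact_force: [-1.0, -0.9, -0.6]
gripper_width: 15.4
grasp_force: 58.5
clock: 10.7
position: [530.3, 160.6, 173.4]
ee_rot: [-0.63, 0.776, 0.0, 0.0]
contact_force: [0.3, 0.1, -1.7]
gripper_width: 15.7
grasp_force: 58.5
[ 5.86696315e-01  3.14616631e-01 -2.52843520e-01 -1.91563203e-05
 -1.00325684e+00 -7.93280829e-01] [530.26983726 160.63056995 173.35522059] [-0.02762144  0.00296806 -0.00589637] [[-9.78735087e-01  5.71300012e-05]
 [ 2.05128319e-01  5.73757129e-05]
 [-4.41457533e-05 -9.99999997e-01]]Traceback (most recent call last):
  File "<stdin>", line 4, in <module>
IndexError: list index out of range
```

View pics/w5.png

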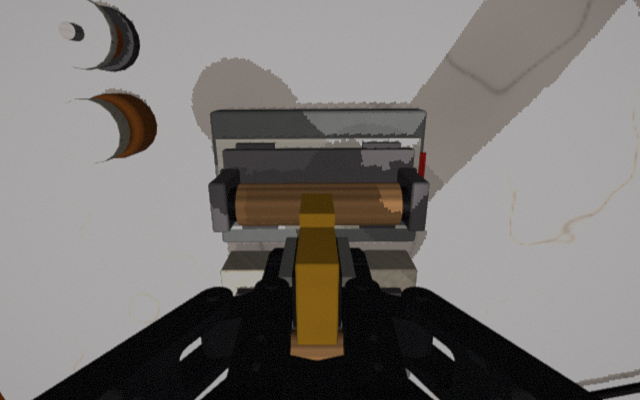

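The wrist view shows the yellow leaf at (318,270), centred on the cork (u 236–402) and square to it. I'll refine axis height and lateral offset.

```bash
python3 - <<'E'
from h import *
p=arm.camera_params("wrist");im=cv2.imread("pics/w5.png")[:,:,::-1].copy()
h=cv2.cvtColor(im,cv2.COLOR_RGB2HSV)
m=mask(im,"cork")
N=[];E=[]
us=list(range(246,292,4))+list(range(346,392,4))
top=[];bot=[]
for u in us:
    v=np.nonzero(m[170:240,u])[0]+170
    top.append(v.min()-.5);bot.append(v.max()+.5)
print(top,bot)
for e in(top,bot):
    c=np.polyfit(us,e,1);r=np.array(e)-np.polyval(c,us);g=abs(r)<1.5;c=np.polyfit(np.array(us)[g],np.array(e)[g],1);print(c)
    n=np.cross(ray(p,(240,np.polyval(c,240)))[1],ray(p,(400,np.polyval(c,400)))[1]);N.append(n/np.linalg.norm(n))
ang=np.arccos(abs(N[0]@N[1]));bi=N[0]+N[1];bi/=np.linalg.norm(bi)
print("D for 12,15,18",[r/np.sin(ang/2) for r in(12,15,18)])
C=p["position"]; 
for z in(90,94,98):
    y=C[1]+(-(bi[0]*(530.3-C[0])+bi[2]*(z-C[2])))/bi[1];D=np.linalg.norm(np.cross(np.array([530.3,y,z])-C,np.array([.979,-.204,0])));print(z,"y at 530.3",y,"D",D,"R",D*np.sin(ang/2))
row=m[190:215];cols=np.nonzero(row.mean(0)>.7)[0];print(cols.min(),cols.max())
for u in(cols.min()-.5,cols.max()+.5):print(plane(p,(u,204),105))
E
```

```text
[np.float64(183.5), np.float64(183.5), np.float64(183.5), np.float64(183.5), np.float64(183.5), np.float64(183.5), np.float64(183.5), np.float64(183.5), np.float64(183.5), np.float64(183.5), np.float64(183.5), np.float64(183.5), np.float64(183.5), np.float64(183.5), np.float64(183.5), np.float64(183.5), np.float64(183.5), np.float64(183.5), np.float64(182.5), np.float64(183.5), np.float64(182.5), np.float64(182.5), np.float64(182.5), np.float64(182.5)] [np.float64(224.5), np.float64(224.5), np.float64(225.5), np.float64(224.5), np.float64(224.5), np.float64(224.5), np.float64(224.5), np.float64(224.5), np.float64(224.5), np.float64(224.5), np.float64(224.5), np.float64(224.5), np.float64(224.5), np.float64(224.5), np.float64(224.5), np.float64(224.5), np.float64(224.5), np.float64(224.5), np.float64(224.5), np.float64(224.5), np.float64(224.5), np.float64(224.5), np.float64(223.5), np.float64(223.5)]
[-4.89345887e-03  1.84847787e+02]
[-3.15906838e-03  2.25462917e+02]
D for 12,15,18 [np.float64(192.29246776246507), np.float64(240.36558470308134), np.float64(288.43870164369764)]
90 y at 530.3 164.35660784901623 D 239.29924455709133 R 14.933455106688386
94 y at 530.3 162.88340067056092 D 235.04706229993468 R 14.668097926141348
98 y at 530.3 161.4101934921056 D 230.7948800441119 R 14.402740745677551
236 401
[584.86391958 147.46999534 105.        ]
[474.55391339 170.69914956 105.        ]
```

```bash
python3 -m handwheel '[{"x":0,"y":0.0025,"z":-0.05,"ax":0,"ay":0,"az":0},{"x":0,"y":0,"z":-0.05,"ax":0,"ay":0,"az":0},{"x":0,"y":0,"z":-0.03,"ax":0,"ay":0,"az":0},{"x":0,"y":0,"z":-0.02,"ax":0,"ay":0,"az":0},{"x":0,"y":0,"z":0,"ax":0,"ay":0,"az":0},{"x":0,"y":0,"z":0,"ax":0,"ay":0,"az":0},{"x":0,"y":0,"z":0,"ax":0,"ay":0,"az":0},{"x":0,"y":0,"z":0,"ax":0,"ay":0,"az":0}]'
python3 -m handwheel '[{"x":0,"y":0,"z":-0.005,"ax":0,"ay":0,"az":0},{"x":0,"y":0,"z":-0.005,"ax":0,"ay":0,"az":0},{"x":0,"y":0,"z":-0.005,"ax":0,"ay":0,"az":0},{"x":0,"y":0,"z":-0.005,"ax":0,"ay":0,"az":0},{"x":0,"y":0,"z":0,"ax":0,"ay":0,"az":0},{"x":0,"y":0,"z":0,"ax":0,"ay":0,"az":0},{"x":0,"y":0,"z":0,"ax":0,"ay":0,"az":0},{"x":0,"y":0,"z":0,"ax":0,"ay":0,"az":0}]'
```

```text
clock: 11.55
position: [530.4, 161.4, 143.7]
ee_rot: [-0.631, 0.776, -0.0, 0.0]
contact_force: [0.1, -0.4, -0.2]
gripper_width: 15.3
grasp_force: 58.5
clock: 12.35
position: [530.3, 161.3, 139.3]
ee_rot: [-0.631, 0.776, -0.0, 0.0]
contact_force: [-0.3, -0.5, -0.6]
gripper_width: 15.4
grasp_force: 58.5
```

```bash
python3 -m handwheel '[{"x":0,"y":0,"z":-0.005,"ax":0,"ay":0,"az":0},{"x":0,"y":0,"z":-0.005,"ax":0,"ay":0,"az":0},{"x":0,"y":0,"z":-0.005,"ax":0,"ay":0,"az":0},{"x":0,"y":0,"z":-0.005,"ax":0,"ay":0,"az":0},{"x":0,"y":0,"z":0,"ax":0,"ay":0,"az":0},{"x":0,"y":0,"z":0,"ax":0,"ay":0,"az":0},{"x":0,"y":0,"z":0,"ax":0,"ay":0,"az":0},{"x":0,"y":0,"z":0,"ax":0,"ay":0,"az":0}]'
python3 -m handwheel '[{"x":0,"y":0,"z":-0.005,"ax":0,"ay":0,"az":0},{"x":0,"y":0,"z":0,"ax":0,"ay":0,"az":0},{"x":0,"y":0,"z":-0.005,"ax":0,"ay":0,"az":0},{"x":0,"y":0,"z":0,"ax":0,"ay":0,"az":0},{"x":0,"y":0,"z":0,"ax":0,"ay":0,"az":0},{"x":0,"y":0,"z":0,"ax":0,"ay":0,"az":0},{"x":0,"y":0,"z":0,"ax":0,"ay":0,"az":0},{"x":0,"y":0,"z":0,"ax":0,"ay":0,"az":0}]'
```

```text
clock: 13.15
position: [530.3, 161.3, 135.4]
ee_rot: [-0.631, 0.776, -0.0, 0.0]
contact_force: [-0.2, -0.4, -0.7]
gripper_width: 15.2
grasp_force: 58.5
clock: 13.95
position: [530.2, 161.3, 133.3]
ee_rot: [-0.631, 0.776, 0.0, 0.0]
contact_force: [0.8, 0.5, -1.5]
gripper_width: 15.2
grasp_force: 58.5
```

```bash
python3 -m handwheel '[{"x":0,"y":0,"z":-0.005,"ax":0,"ay":0,"az":0},{"x":0,"y":0,"z":0,"ax":0,"ay":0,"az":0},{"x":0,"y":0,"z":-0.003,"ax":0,"ay":0,"az":0},{"x":0,"y":0,"z":0,"ax":0,"ay":0,"az":0},{"x":0,"y":0,"z":0,"ax":0,"ay":0,"az":0},{"x":0,"y":0,"z":0,"ax":0,"ay":0,"az":0},{"x":0,"y":0,"z":0,"ax":0,"ay":0,"az":0},{"x":0,"y":0,"z":0,"ax":0,"ay":0,"az":0}]'
```

```text
clock: 14.75
position: [530.3, 161.3, 131.7]
ee_rot: [-0.631, 0.776, -0.0, 0.0]
contact_force: [0.2, 0.9, -1.1]
gripper_width: 15.7
grasp_force: 58.5
```

```bash
python3 -m handwheel '[{"x":0,"y":0,"z":-0.005,"ax":0,"ay":0,"az":0},{"x":0,"y":0,"z":0,"ax":0,"ay":0,"az":0},{"x":0,"y":0,"z":0,"ax":0,"ay":0,"az":0},{"x":0,"y":0,"z":0,"ax":0,"ay":0,"az":0},{"x":0,"y":0,"z":0,"ax":0,"ay":0,"az":0},{"x":0,"y":0,"z":0,"ax":0,"ay":0,"az":0},{"x":0,"y":0,"z":0,"ax":0,"ay":0,"az":0},{"x":0,"y":0,"z":0,"ax":0,"ay":0,"az":0}]'
```

```text
clock: 15.55
position: [530.2, 161.3, 130.7]
ee_rot: [-0.631, 0.776, 0.0, 0.0]
contact_force: [-0.1, 0.2, -0.8]
gripper_width: 15.7
grasp_force: 58.5
```

```bash
python3 -m handwheel '[{"x":0,"y":0,"z":-0.005,"ax":0,"ay":0,"az":0},{"x":0,"y":0,"z":0,"ax":0,"ay":0,"az":0},{"x":0,"y":0,"z":0,"ax":0,"ay":0,"az":0},{"x":0,"y":0,"z":0,"ax":0,"ay":0,"az":0},{"x":0,"y":0,"z":0,"ax":0,"ay":0,"az":0},{"x":0,"y":0,"z":0,"ax":0,"ay":0,"az":0},{"x":0,"y":0,"z":0,"ax":0,"ay":0,"az":0},{"x":0,"y":0,"z":0,"ax":0,"ay":0,"az":0}]'
```

```text
clock: 16.35
position: [530.2, 161.1, 129.8]
ee_rot: [-0.631, 0.776, -0.0, -0.0]
contact_force: [0.5, -3.9, 2.1]
gripper_width: 15.3
grasp_force: 58.7
```

```bash
python3 -m handwheel '[{"x":0,"y":0,"z":-0.005,"ax":0,"ay":0,"az":0},{"x":0,"y":0,"z":0,"ax":0,"ay":0,"az":0},{"x":0,"y":0,"z":0,"ax":0,"ay":0,"az":0},{"x":0,"y":0,"z":0,"ax":0,"ay":0,"az":0},{"x":0,"y":0,"z":0,"ax":0,"ay":0,"az":0},{"x":0,"y":0,"z":0,"ax":0,"ay":0,"az":0},{"x":0,"y":0,"z":0,"ax":0,"ay":0,"az":0},{"x":0,"y":0,"z":0,"ax":0,"ay":0,"az":0}]'
```

```text
clock: 17.15
position: [530.3, 161.1, 129.5]
ee_rot: [-0.631, 0.776, -0.0, -0.0]
contact_force: [-1.3, -2.7, 5.2]
gripper_width: 15.5
grasp_force: 59.6
```

```bash
python3 -m handwheel '[{"x":0,"y":-0.003,"z":0,"ax":0,"ay":0,"az":0},{"x":0,"y":0,"z":0,"ax":0,"ay":0,"az":0},{"x":0,"y":0,"z":0,"ax":0,"ay":0,"az":0},{"x":0,"y":0,"z":0,"ax":0,"ay":0,"az":0},{"x":0,"y":0,"z":0,"ax":0,"ay":0,"az":0},{"x":0,"y":0,"z":0,"ax":0,"ay":0,"az":0},{"x":0,"y":0,"z":0,"ax":0,"ay":0,"az":0},{"x":0,"y":0,"z":0,"ax":0,"ay":0,"az":0}]'; python3 -c "
from bench import arm
for i in range(1):
  s=arm.read_state();print(s['position'],s['contact_force'],s['wrist_torque'])"
```

```text
clock: 17.95
position: [530.4, 160.9, 129.5]
ee_rot: [-0.631, 0.776, -0.0, 0.0]
contact_force: [-1.5, -1.8, 5.7]
gripper_width: 15.4
grasp_force: 59.4
[530.35005967 160.85815412 129.4525399 ] [-1.47232289 -1.84700411  5.7293968 ] [-0.75957053  0.51653735 -0.02799956]
```

```bash
python3 -m handwheel '[{"x":0,"y":-0.002,"z":-0.002,"ax":0,"ay":0,"az":0},{"x":0,"y":0,"z":0,"ax":0,"ay":0,"az":0},{"x":0,"y":0,"z":0,"ax":0,"ay":0,"az":0},{"x":0,"y":0,"z":0,"ax":0,"ay":0,"az":0},{"x":0,"y":0,"z":0,"ax":0,"ay":0,"az":0},{"x":0,"y":0,"z":0,"ax":0,"ay":0,"az":0},{"x":0,"y":0,"z":0,"ax":0,"ay":0,"az":0},{"x":0,"y":0,"z":0,"ax":0,"ay":0,"az":0}]'; python3 -c "
from h import *
s=arm.read_state();print(s['position'],s['contact_force'],s['wrist_torque'])
for n in ('scene','side'):cv2.imwrite(f'pics/{n}6.png',arm.get_image(n)[:,:,::-1])
a=cv2.imread('pics/scene6.png')[150:290,400:540];b=cv2.imread('pics/side6.png')[200:340,220:360]
cv2.imwrite('pics/c6.png',cv2.resize(np.hstack([a,b]),None,fx=2.8,fy=2.8,interpolation=cv2.INTER_CUBIC))"
```

```text
clock: 18.75
position: [530.4, 160.8, 129.3]
ee_rot: [-0.631, 0.776, 0.0, 0.001]
contact_force: [-2.3, -1.3, 6.5]
gripper_width: 15.3
grasp_force: 59.6
[530.39079245 160.79135266 129.29943361] [-2.29814011 -1.32121693  6.48174239] [-0.47437829  0.71060941 -0.01740592]
```

View pics/c6.png

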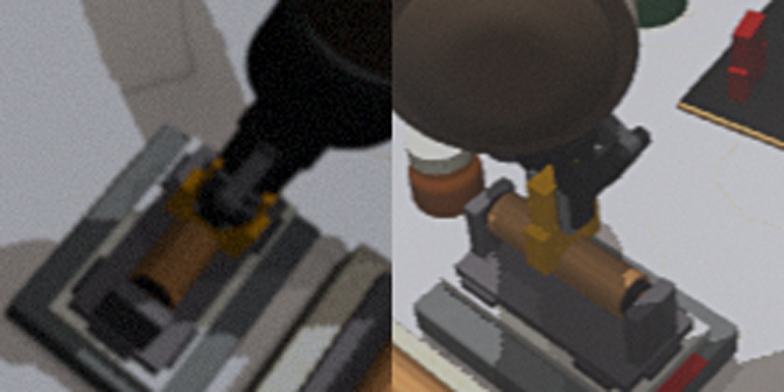

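Leaf is astride the grip upright, about 7.5 N push. Now rock: first 5°, check.

```bash
python3 -m handwheel '[{"x":-0.0007,"y":-0.0034,"z":0,"ax":0.0136,"ay":-0.0028,"az":0},{"x":-0.0007,"y":-0.0034,"z":-0.0001,"ax":0.0136,"ay":-0.0028,"az":0},{"x":-0.0007,"y":-0.0034,"z":-0.0002,"ax":0.0136,"ay":-0.0028,"az":0},{"x":-0.0007,"y":-0.0034,"z":-0.0003,"ax":0.0136,"ay":-0.0028,"az":0},{"x":0,"y":0,"z":0,"ax":0,"ay":0,"az":0},{"x":0,"y":0,"z":0,"ax":0,"ay":0,"az":0},{"x":0,"y":0,"z":0,"ax":0,"ay":0,"az":0},{"x":0,"y":0,"z":0,"ax":0,"ay":0,"az":0}]'; cat > st.py <<'E'
from h import *
s=arm.read_state();M=R.from_quat(s["ee_rot"]).as_matrix();a=np.array([.979,-.204,0]);z=-M[:,2]
print(s['position'],s['contact_force'],s['wrist_torque'],"tilt",np.degrees(R.from_matrix(np.stack([np.cross([0,0,1],z)]*3)) .magnitude()) if 0 else np.degrees(np.arcsin(np.cross([0,0,1],z)@a)),"other",np.degrees(np.arcsin(z@a)),"yaw",np.degrees(np.arctan2(-M[1,1],-M[0,1])))
E
python3 st.py
```

```text
clock: 19.65
position: [530.3, 157.9, 129.1]
ee_rot: [-0.63, 0.775, 0.027, 0.034]
contact_force: [0.0, -2.5, 6.6]
gripper_width: 15.0
grasp_force: 59.3
[530.27568918 157.93531732 129.09230655] [ 0.01006428 -2.45176506  6.58026806] [-0.78088195  0.3375417  -0.01954207] tilt 5.034550661236377 other -0.07464673339409875 yaw -11.787141936588956
```

```bash
python3 -m handwheel '[{"x":-0.0007,"y":-0.0034,"z":-0.0003,"ax":0.0136,"ay":-0.0028,"az":0},{"x":-0.0007,"y":-0.0034,"z":-0.0004,"ax":0.0136,"ay":-0.0028,"az":0},{"x":-0.0007,"y":-0.0034,"z":-0.0005,"ax":0.0136,"ay":-0.0028,"az":0},{"x":-0.0007,"y":-0.0034,"z":-0.0006,"ax":0.0136,"ay":-0.0028,"az":0},{"x":0,"y":0,"z":0,"ax":0.003,"ay":-0.0006,"az":0},{"x":0,"y":0,"z":0,"ax":0,"ay":0,"az":0},{"x":0,"y":0,"z":0,"ax":0,"ay":0,"az":0},{"x":0,"y":0,"z":0,"ax":0,"ay":0,"az":0}]';python3 st.py
```

```text
clock: 20.45
position: [529.9, 155.2, 128.7]
ee_rot: [-0.628, 0.773, 0.056, 0.07]
contact_force: [-1.2, -2.5, 5.9]
gripper_width: 15.0
grasp_force: 59.4
[529.93528937 155.15999196 128.70727831] [-1.19105112 -2.46096449  5.88978275] [-0.90965006  0.26521698  0.00110242] tilt 10.315646243521707 other -0.08572229310896795 yaw -11.790742055622493
```

```bash
python3 -m handwheel '[{"x":0.0007,"y":0.0032,"z":0.0005,"ax":-0.0138,"ay":0.0029,"az":0},{"x":0.0007,"y":0.0032,"z":0.0004,"ax":-0.014,"ay":0.0029,"az":0},{"x":0.0007,"y":0.0032,"z":0.0004,"ax":-0.014,"ay":0.0029,"az":0},{"x":0.0007,"y":0.0032,"z":0.0003,"ax":-0.014,"ay":0.0029,"az":0},{"x":0.0007,"y":0.0032,"z":0.0002,"ax":-0.014,"ay":0.0029,"az":0},{"x":0.0007,"y":0.0033,"z":0.0001,"ax":-0.014,"ay":0.0029,"az":0},{"x":0.0007,"y":0.0033,"z":0,"ax":-0.014,"ay":0.0029,"az":0},{"x":0.0007,"y":0.0034,"z":0,"ax":-0.014,"ay":0.0029,"az":0}]';python3 st.py
```

```text
clock: 21.25
position: [531.1, 160.5, 129.3]
ee_rot: [-0.631, 0.776, -0.001, 0.0]
contact_force: [-0.5, -2.0, 7.5]
gripper_width: 15.5
grasp_force: 59.5
[531.11009191 160.50049233 129.27951229] [-0.47980394 -2.03181737  7.4865269 ] [-0.82039264  0.18804083  0.0554864 ] tilt -0.013772404675752282 other -0.10537888325023927 yaw -11.776586177936965
```

```bash
python3 -m handwheel '[{"x":0.0007,"y":0.0034,"z":0,"ax":-0.0136,"ay":0.0028,"az":0},{"x":0.0007,"y":0.0034,"z":-0.0001,"ax":-0.0136,"ay":0.0028,"az":0},{"x":0.0007,"y":0.0034,"z":-0.0002,"ax":-0.0136,"ay":0.0028,"az":0},{"x":0.0007,"y":0.0034,"z":-0.0003,"ax":-0.0136,"ay":0.0028,"az":0},{"x":0,"y":0,"z":0,"ax":0,"ay":0,"az":0},{"x":0,"y":0,"z":0,"ax":0,"ay":0,"az":0},{"x":0,"y":0,"z":0,"ax":0,"ay":0,"az":0},{"x":0,"y":0,"z":0,"ax":0,"ay":0,"az":0}]';python3 st.py
```

```text
clock: 22.05
position: [531.7, 163.3, 129.2]
ee_rot: [-0.63, 0.775, -0.028, -0.033]
contact_force: [-0.9, -1.6, 6.5]
gripper_width: 15.3
grasp_force: 59.5
[531.67716315 163.33700501 129.23021835] [-0.94447857 -1.59907238  6.46537589] [-0.7098867   0.12212471  0.02282995] tilt -4.96446948173391 other -0.11930380001201445 yaw -11.762083824280255
```

```bash
python3 -m handwheel '[{"x":0.0007,"y":0.0034,"z":-0.0003,"ax":-0.0136,"ay":0.0028,"az":0},{"x":0.0007,"y":0.0034,"z":-0.0006,"ax":-0.0136,"ay":0.0028,"az":0},{"x":0.0007,"y":0.0034,"z":-0.0007,"ax":-0.0136,"ay":0.0028,"az":0},{"x":0.0007,"y":0.0034,"z":-0.0008,"ax":-0.0136,"ay":0.0028,"az":0},{"x":0,"y":0,"z":0,"ax":-0.003,"ay":0.0006,"az":0},{"x":0,"y":0,"z":0,"ax":0,"ay":0,"az":0},{"x":0,"y":0,"z":0,"ax":0,"ay":0,"az":0},{"x":0,"y":0,"z":0,"ax":0,"ay":0,"az":0}]';python3 st.py
```

```text
clock: 22.85
position: [532.2, 166.1, 128.9]
ee_rot: [-0.628, 0.773, -0.057, -0.069]
contact_force: [-0.2, -2.2, 7.8]
gripper_width: 15.1
grasp_force: 59.6
[532.21919732 166.06635587 128.85786545] [-0.17118077 -2.19149856  7.81364465] [-0.60459816  0.15949218 -0.03527896] tilt -10.249432373196809 other -0.13706786399301632 yaw -11.756737078416645
```

```bash
python3 -m handwheel '[{"x":-0.0007,"y":-0.0034,"z":0.0007,"ax":0.0139,"ay":-0.0029,"az":0},{"x":-0.0007,"y":-0.0034,"z":0.0005,"ax":0.0139,"ay":-0.0029,"az":0},{"x":-0.0007,"y":-0.0034,"z":0.0004,"ax":0.0139,"ay":-0.0029,"az":0},{"x":-0.0007,"y":-0.0034,"z":0.0003,"ax":0.0139,"ay":-0.0029,"az":0},{"x":-0.0007,"y":-0.0034,"z":0.0003,"ax":0.0139,"ay":-0.0029,"az":0},{"x":-0.0007,"y":-0.0034,"z":0.0002,"ax":0.0139,"ay":-0.0029,"az":0},{"x":-0.0007,"y":-0.0034,"z":0.0001,"ax":0.0139,"ay":-0.0029,"az":0},{"x":-0.0007,"y":-0.0034,"z":0,"ax":0.0139,"ay":-0.0029,"az":0}]';python3 st.py
python3 -m handwheel '[{"x":0,"y":0,"z":0.001,"ax":0,"ay":0,"az":0},{"x":0,"y":0,"z":0.001,"ax":0,"ay":0,"az":0},{"x":0,"y":0,"z":0,"ax":0,"ay":0,"az":0},{"x":0,"y":0,"z":0,"ax":0,"ay":0,"az":0},{"x":0,"y":0,"z":0,"ax":0,"ay":0,"az":0},{"x":0,"y":0,"z":0,"ax":0,"ay":0,"az":0},{"x":0,"y":0,"z":0,"ax":0,"ay":0,"az":0},{"x":0,"y":0,"z":0,"ax":0,"ay":0,"az":0}]';python3 st.py
```

```text
clock: 23.65
position: [531.2, 160.7, 129.3]
ee_rot: [-0.631, 0.776, -0.001, 0.001]
contact_force: [-1.9, -2.2, 6.6]
gripper_width: 15.5
grasp_force: 59.5
[531.23903137 160.67599418 129.31661439] [-1.92643007 -2.18358     6.60017529] [-0.69483465  0.20129492  0.00697899] tilt 0.06268225527397467 other -0.15362638963483718 yaw -11.764932590698935
clock: 24.45
position: [531.2, 160.6, 129.4]
ee_rot: [-0.631, 0.776, -0.001, 0.001]
contact_force: [0.1, -2.4, 5.4]
gripper_width: 15.6
grasp_force: 59.4
[531.18415955 160.55871911 129.37118599] [ 0.08112942 -2.40799693  5.38099694] [-0.73594588 -0.01371126  0.06735709] tilt -0.005234195920700568 other -0.13611302875970274 yaw -11.775628436712502
```

```bash
python3 -m handwheel '[{"x":0,"y":-0.001,"z":0.001,"ax":0,"ay":0,"az":0},{"x":0,"y":-0.0005,"z":0.001,"ax":0,"ay":0,"az":0},{"x":0,"y":0,"z":0,"ax":0,"ay":0,"az":0},{"x":0,"y":0,"z":0,"ax":0,"ay":0,"az":0},{"x":0,"y":0,"z":0,"ax":0,"ay":0,"az":0},{"x":0,"y":0,"z":0,"ax":0,"ay":0,"az":0},{"x":0,"y":0,"z":0,"ax":0,"ay":0,"az":0},{"x":0,"y":0,"z":0,"ax":0,"ay":0,"az":0}]';python3 st.py
```

```text
clock: 25.25
position: [531.2, 160.5, 129.4]
ee_rot: [-0.631, 0.776, -0.001, 0.001]
contact_force: [2.2, -0.5, 5.3]
gripper_width: 15.5
grasp_force: 59.3
[531.18042878 160.47200245 129.44499222] [ 2.15219248 -0.53543805  5.26862218] [-0.17698684 -0.40396984  0.02793297] tilt 0.04397429541644912 other -0.13054118317436658 yaw -11.796645760354059
```

```bash
python3 -m handwheel '[{"x":0,"y":0,"z":0,"ax":0,"ay":0,"az":0},{"x":0,"y":0,"z":0,"ax":0,"ay":0,"az":0},{"x":0,"y":0,"z":0,"ax":0,"ay":0,"az":0},{"x":0,"y":0,"z":0,"ax":0,"ay":0,"az":0},{"x":0,"y":0,"z":0,"ax":0,"ay":0,"az":0},{"x":0,"y":0,"z":0,"ax":0,"ay":0,"az":0},{"x":0,"y":0,"z":0,"ax":0,"ay":0,"az":0},{"x":0,"y":0,"z":0,"ax":0,"ay":0,"az":0}]' 0.2
python3 -m handwheel '[{"x":0,"y":0,"z":0.03,"ax":0,"ay":0,"az":0},{"x":0,"y":0,"z":0.08,"ax":0,"ay":0,"az":0},{"x":0,"y":0,"z":0.1,"ax":0,"ay":0,"az":0},{"x":0,"y":0,"z":0.15,"ax":0,"ay":0,"az":0},{"x":0,"y":0,"z":0.15,"ax":0,"ay":0,"az":0},{"x":0,"y":0,"z":0.1,"ax":0,"ay":0,"az":0},{"x":0,"y":0,"z":0,"ax":0,"ay":0,"az":0},{"x":0,"y":0,"z":0,"ax":0,"ay":0,"az":0}]'
python3 -c "
from h import *
p=arm.camera_params('wrist');w=arm.get_image('wrist')[:,:,::-1];s=arm.get_image('side')[:,:,::-1]
print(proj(p,(530.8,160.5,168)))
cv2.imwrite('pics/c7.png',np.hstack([cv2.resize(w[100:400,170:470],(500,500)),cv2.resize(s[200:340,220:300],(285,500))]))"
```

```text
clock: 26.05
position: [530.2, 159.8, 128.9]
ee_rot: [-0.63, 0.776, -0.0, -0.0]
contact_force: [-0.1, 0.0, -0.2]
gripper_width: 51.3
grasp_force: 0.0
clock: 26.85
position: [530.0, 159.8, 251.1]
ee_rot: [-0.63, 0.776, -0.0, 0.0]
contact_force: [-0.3, -0.5, -1.2]
gripper_width: 51.2
grasp_force: 0.0
[317.18412074 200.45260485]
```

View pics/c7.png

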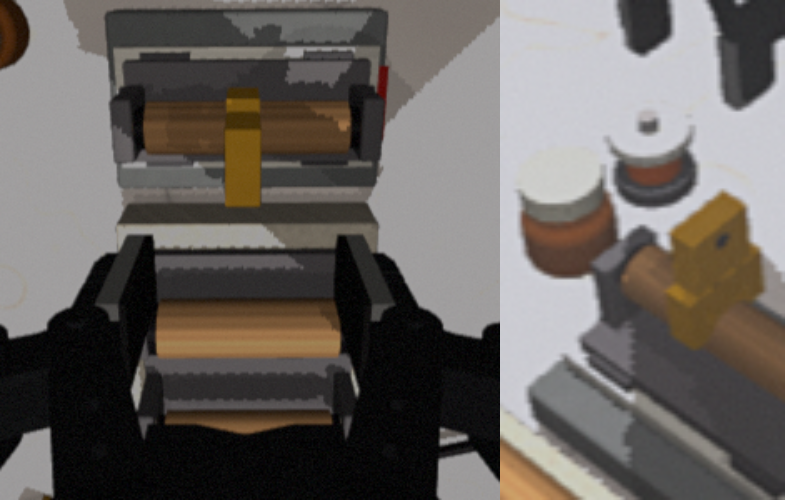

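The yellow leaf sits upright and centred on the grip at crop (243,145), flush with no gap, and the gripper is clear.

```bash
python3 -c "
from bench import arm
print(arm.job_done())"
```

```text
the job is handed in; nothing more can be done
None
```

The yellow leaf (15 mm) fits: I pressed it home at about 8 N, rocked it about 10° each way under steady force, and left it standing upright on the grip; the job is handed in, and the red and blue leaves were not tried because the first one fitted.

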